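# Nest the drained rinse bins

## Task

Put the two washed rinse bins away as one dust-free stack. Tip the grey bin, which stands on its end, over against the stop rail so that it lies flat on the stacking board with its mouth down; then take the blue bin off the slanted drainer and nest it mouth down over the grey one, pressing it down lightly until it sits snug and level, but never so hard that the two jam. Let go and leave the other things on the bench where they are.

Things in the scene. Friction and masses are not known exactly. Their poses are not given: they have to be found in the camera images.
- grey_bin: Grey tapered bin, 0.2 kg, 80 mm deep. Outside 50 x 118 mm at its closed end (5 mm thick), widening 7 degrees per side to 70 x 138 mm at the mouth; walls 2.5 mm; rim flange 75 x 143 mm, 5 mm high. Origin: centre of the mouth plane; z out of the closed end (at z = 80 mm), y along the length, x the width. Starts standing on an end wall on the board, mouth towards the rail, origin 71 mm above the board.
- grey_push (a point): Point on the outside of the grey bin's closed end, 20 mm from the edge uppermost at the start (95 mm above the board). That face looks along the board's -y and leans outwards 9 degrees. Pushed here along the board's +y by 85 to 105 mm the bin pivots at the rail, falling by itself past 45 degrees; its upper edge rises to 155 mm, so lean the tool back some 30 degrees to keep clear of it.
- blue_bin: Blue bin of the same shape, size, mass and frame as the grey one. Starts mouth down on the drainer's slope: its z axis leans 24 degrees from vertical towards the drainer's -x, length along the drainer's y. Mouth down over the grey bin, lengths parallel (either way round), it slides on until the walls meet, its mouth 20 mm above the grey one's. A light push of 5 to 15 N seats it; over 40 N jams it.
- blue_grip (a point): Middle of the blue bin, 10 mm below its closed end, on its axis: here it is 52 mm wide and can be gripped across that width, fingers along the bin's z axis (50 mm clear above the slope on both sides).
- stack_board: White board, 120 x 270 mm (x, y), top face 12 mm above the bench; fixed. Origin: centre of its underside. The grey bin is to lie on it mouth down, length along y, with the stop rail inside its mouth.
- stop_rail (a point): Centre of the top of the stop rail on the board: aluminium bar 46 mm long (board x), 10 mm wide (board y), 9 mm high, 23 mm from the board's origin towards -y. At the start the grey bin's lowest rim edge is 4 to 12 mm short of it on its -y side.
- drainer: Slatted aluminium drainer, fixed, 172 mm wide (y) and about 100 mm deep; origin at the bench under its middle. Its slope rises 24 degrees towards its +x, with a 14 mm lip at the low edge against which the blue bin rests; slope top is 18 mm above the bench at the lip and 58 mm at the back.
- wash_bottle: White wash bottle with bent spout, 178 mm high, bystander; origin at its underside.
- loupe: Black eye loupe, 38 mm diameter, 43 mm high, bystander; origin at the centre of its underside.
- sample_box: Clear sample box, 44 x 60 x 21 mm, bystander; origin at the centre of its underside.
Not all that is in view belongs to the job. There is more than one size of the blue_bin; the job needs the larger.

How it is judged:
By the outcome, as a careful person would: the job done as asked, in the order asked, and still so for the second after the job is handed in, with the robot touching nothing.
It also fails if it takes over 58 s, if anything falls off the work surface, if the arm or the gripper's body presses on something with over 40 N, if the wrist force passes 120 N, or if a joint passes its speed limit or range.

## Robot

A 7-joint arm with a two-finger parallel gripper is mounted at the origin on a cart in front of the work surface, level with it; the furniture and walls round the work are solid. World frame = base frame: x ahead of the robot, y to its left, z up, the work surface at z = 0. Lengths are in mm, angles in degrees, forces in N, time in s.
With the tool pointing down it reaches from about 425 to 950 mm from the base axis. Payload 4.7 kg.
Tool frame: the origin (TCP) lies on the mounting face of the last link; the fingertips stand 182 mm ahead of it and the grasp point (between the pads) lies 164 mm ahead of it; z points along the fingers, y is the direction in which the jaws open and shut (so a half turn about z gives the same grasp; the last joint's range is limited). The gripper opens to 87 mm and grips with 3 to 60 N. Pads are 19 mm wide; open, the fingers measure 117 mm over their backs; the gripper's body (75 mm by 190 mm) begins 51 mm behind the grasp point.
Start: joints at [-77.687, 26.849, -2.785, 87.806, 1.381, 65.374, -4.715], TCP at [162.9, 655.053, 404.773] pointing down, gripper open.
Joint ranges: [-148.3, 148.3], [-19.14, 114.17], [-79.39, 73.82], [5.75, 140.21], [-59.74, 239.74], [12.07, 113.84], [-152.46, 152.46]. Speed limits (degrees/s): [147.25, 147.25, 180, 180, 180, 180, 180].

## Interface

Orientations are given as a 3x3 rotation matrix whose columns are the frame's x, y, z axes.
In Python, from rig import manip, cams, job_done gives the robot as it stands.
- The arm moves only by the tool send_rows, never from a script. Its argument "commands" is a list of rows, each a list of 3 entries, a list of its own where there are three numbers: the shift along the tool's x, y, z in cm, then the turn, a rotation vector about the tool's x, y, z in rad, then the closure, from 0 (fully open) to 1 (shut). A call has 1 to 12 rows; each row is the pose to reach, as a shift and turn from the pose commanded when the call began, along the tool's axes at that moment; what a row does not reach only later rows make up. A row lasts 1/8 s, in which the tool goes at most 62.5 mm and 10.7 degrees, less where a joint would pass 70% of its speed; a pose out of reach is approached as far as the arm can. A call with a gripper value outside its range is refused whole. The fingers move at their own pace and stop on an object; "newtons" is the grip in N (left out, the last holds). Time passes only in rows, so rows that repeat a pose let the fingers close. It gives the time, the measured TCP pose, the force and the opening at its end, in the units of the state.
- manip.read_state(): the state, without advancing time (a new reading comes with each control period).
- cams.grab_frame(name): name is "scene" or "top"; returns a dict with "img" (420x560x3 uint8, red, green, blue), "mtx" (3x3 intrinsics, pixels), "R" (3x3) and "t" (3): a world point X has camera coordinates R X + t. Camera axes: x right, y down, z forward; pixel columns grow to the right and rows downward; lengths in mm; the calibration is good to about 2 mm. A picture is of the moment at which its call begins. There is no depth.
- job_done(): hands the job in, once; it reports no verdict.
The state is a dict: "t": time; "q": joint angles; "qvel": joint speeds; "tau": joint torques, N m; "tcp_pos": TCP position; "orientation": TCP orientation; "wrist_force": force on the tool from outside, world axes, zero at the start; "moment": the same for the moment, N m; "finger_gap": finger opening in mm.
Only numpy, scipy, OpenCV 4.12 (cv2) and the standard library are available. Lean on these libraries where they do the work, as an engineer would, in place of code of your own. Each camera call takes 0.05 s, during which the arm holds its last target. There are 200 camera calls.

## Working session

There is one attempt and no reset: what is moved stays moved. The work goes in short steps, Python scripts to look and compute and a tool call to move; the robot and the scene stay as the last step left them, time stands still between calls to the robot, and variables do not carry over. Pictures are saved under pics/ and viewed, about 8 in all and at most 12, crops included, and the job is handed in when it is done.

Besides the shell and the picture viewer there is one more tool, called after ">>>" as name(argument=value, ...) on one line, values as JSON. send_rows: Moves the arm, as the interface text tells. Its arguments: {"type":"object","properties":{"commands":{"type":"array"},"newtons":{"type":"number"}},"required":["commands"]}

```bash
ls; mkdir -p pics; python3 - <<'E'
from rig import manip,cams
import cv2,numpy as np
s=manip.read_state();print({k:np.round(v,3).tolist() for k,v in s.items()})
for n in("scene","top"):
    f=cams.grab_frame(n);np.savez(n+".npz",**f)
    cv2.imwrite(f"pics/{n}0.png",cv2.cvtColor(f["img"],cv2.COLOR_RGB2BGR))
    print(n,f["mtx"].tolist(),np.round(f["R"],3).tolist(),f["t"], -f["R"].T@f["t"])
E
```

```text
pics
{'t': 0.0, 'q': [-77.686, 26.899, -2.784, 87.874, 1.382, 65.373, -4.713], 'qvel': [-0.083, 0.124, 0.01, 0.077, 0.053, -0.023, 0.089], 'tau': [0.0, -50.798, -0.081, -23.615, -0.061, 0.038, 0.0], 'tcp_pos': [162.878, 654.806, 403.679], 'orientation': [[-0.97, 0.241, -0.0], [0.241, 0.97, -0.002], [-0.0, -0.002, -1.0]], 'wrist_force': [-0.04, -0.13, 0.048], 'moment': [0.032, -0.025, -0.004], 'finger_gap': 86.921}
scene [[495.0488415690361, 0.0, 281.855584436794], [0.0, 495.0488415690361, 204.54411198582181], [0.0, 0.0, 1.0]] [[0.455, -0.89, 0.018], [-0.559, -0.302, -0.772], [0.693, 0.341, -0.635]] [-265.85469535  371.99218897 1003.04671663] [-366.32572858 -466.5726597   929.12595337]
top [[507.6560241614891, 0.0, 290.561314443332], [0.0, 507.6560241614891, 212.94777855449848], [0.0, 0.0, 1.0]] [[-0.009, -1.0, 0.012], [-0.987, 0.007, -0.158], [0.158, -0.013, -0.987]] [  -2.91391893  562.26584094 1591.17328491] [ 304.38815493   14.81628273 1659.85304118]
```

View pics/scene0.png

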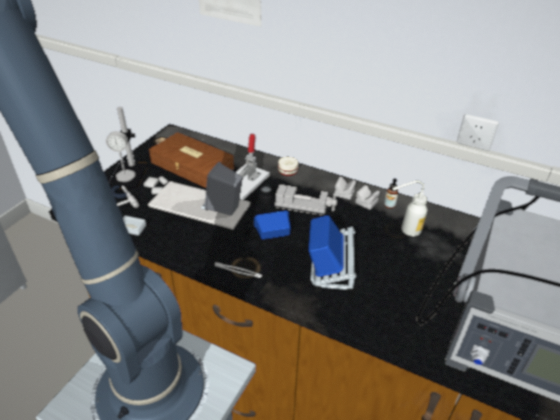

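View pics/top0.png

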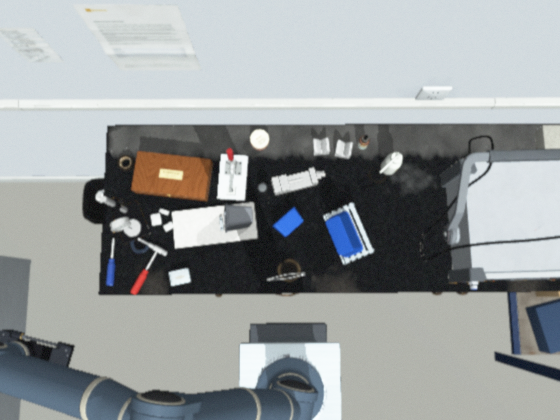

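The scene view shows the grey bin standing at (223,190) on the white board, a small blue bin at (272,224), and a larger blue bin on the slatted drainer at (327,247). In the top view the grey bin is at (238,217), the small blue one at (288,222) and the larger blue one at (347,232). The bin I want is the one on the drainer, and I'll check that in a close crop.

```bash
python3 - <<'E'
import cv2,numpy as np
a=cv2.imread("pics/top0.png")[190:275,160:385];a=cv2.resize(a,None,fx=3.5,fy=3.5,interpolation=cv2.INTER_CUBIC)
b=cv2.imread("pics/scene0.png")[155:295,140:365];b=cv2.resize(b,None,fx=2.1,fy=2.1,interpolation=cv2.INTER_CUBIC)
o=np.zeros((600,800,3),np.uint8);o[:a.shape[0],:a.shape[1]]=a;o[300:300+b.shape[0],:b.shape[1]]=b
cv2.imwrite("pics/crop0.png",o)
E
cat > h.py <<'E'
import numpy as np,cv2
def load(n): return dict(np.load(n+".npz"))
def grab(n,save=True):
    from rig import cams
    f=cams.grab_frame(n); np.savez(n+".npz",**f); return f
def ray(f,p):
    d=f["R"].T@np.linalg.solve(f["mtx"],[p[0],p[1],1.]); return -f["R"].T@f["t"],d/np.linalg.norm(d)
def onz(f,p,z):
    c,d=ray(f,p); return c+d*(z-c[2])/d[2]
def tri(f,p,g,q):
    c,d=ray(f,p);e,k=ray(g,q);s=np.linalg.lstsq(np.c_[d,-k],e-c,rcond=None)[0]
    A=c+s[0]*d;B=e+s[1]*k; return (A+B)/2,np.linalg.norm(A-B)
def proj(f,X):
    v=f["mtx"]@(f["R"]@np.asarray(X,float)+f["t"]); return v[:2]/v[2]
E
python3 - <<'E'
from h import *
for n in("top","scene"):
    f=load(n);h=cv2.cvtColor(f["img"],cv2.COLOR_RGB2HSV)
    m=cv2.inRange(h,(105,120,50),(130,255,255))
    for c in cv2.findContours(m,cv2.RETR_EXTERNAL,cv2.CHAIN_APPROX_NONE)[0]:
        if cv2.contourArea(c)>150: print(n,"blue",cv2.contourArea(c),cv2.approxPolyDP(c,2.5,True)[:,0].tolist())
    m=cv2.inRange(h,(0,0,150),(180,60,255)); 
    m2=m.copy()
    for c in cv2.findContours(m2,cv2.RETR_EXTERNAL,cv2.CHAIN_APPROX_NONE)[0]:
        x,y,w,hh=cv2.boundingRect(c)
        if 200<cv2.contourArea(c)<5000 and 140<x<300: print(n,"white",cv2.contourArea(c),cv2.approxPolyDP(c,2,True)[:,0].tolist())
E
```

```text
top blue 203.5 [[109, 258], [105, 283], [112, 286], [115, 263]]
top blue 1024.5 [[342, 212], [327, 220], [325, 225], [336, 252], [349, 256], [362, 247], [348, 214]]
top blue 529.0 [[294, 206], [272, 224], [284, 237], [303, 222]]
top white 258.5 [[188, 270], [185, 268], [169, 272], [171, 285], [188, 282]]
top white 2358.5 [[256, 237], [251, 202], [240, 204], [248, 207], [245, 209], [252, 221], [246, 229], [226, 232], [224, 230], [224, 206], [173, 211], [173, 220], [163, 226], [166, 231], [173, 229], [175, 248]]
top white 711.0 [[324, 173], [310, 168], [308, 171], [288, 176], [273, 177], [274, 191], [278, 193], [312, 185]]
top white 1150.5 [[221, 154], [217, 198], [243, 200], [247, 156], [234, 155], [230, 161], [226, 154]]
top white 294.5 [[256, 129], [250, 135], [250, 142], [257, 149], [264, 148], [268, 143], [268, 134], [264, 130]]
scene blue 1697.5 [[329, 215], [312, 218], [309, 226], [308, 252], [315, 273], [320, 276], [338, 273], [342, 268], [342, 235]]
scene blue 873.0 [[289, 212], [279, 210], [256, 214], [253, 225], [260, 238], [288, 235]]
scene white 2646.5 [[254, 364], [210, 344], [202, 358], [206, 377], [203, 396], [189, 419], [221, 419]]
scene white 796.0 [[277, 192], [277, 205], [322, 212], [325, 204], [335, 203], [335, 200], [327, 197], [325, 192], [322, 192], [319, 199], [294, 195], [293, 187], [282, 185]]
scene white 1603.5 [[145, 182], [145, 185], [151, 186], [152, 192], [157, 194], [149, 203], [150, 206], [212, 223], [216, 221], [216, 212], [204, 209], [205, 191], [172, 182], [163, 188], [155, 188], [153, 185], [156, 179], [153, 178]]
scene white 350.0 [[268, 172], [256, 168], [253, 180], [245, 175], [240, 198], [242, 199]]
```

View pics/crop0.png

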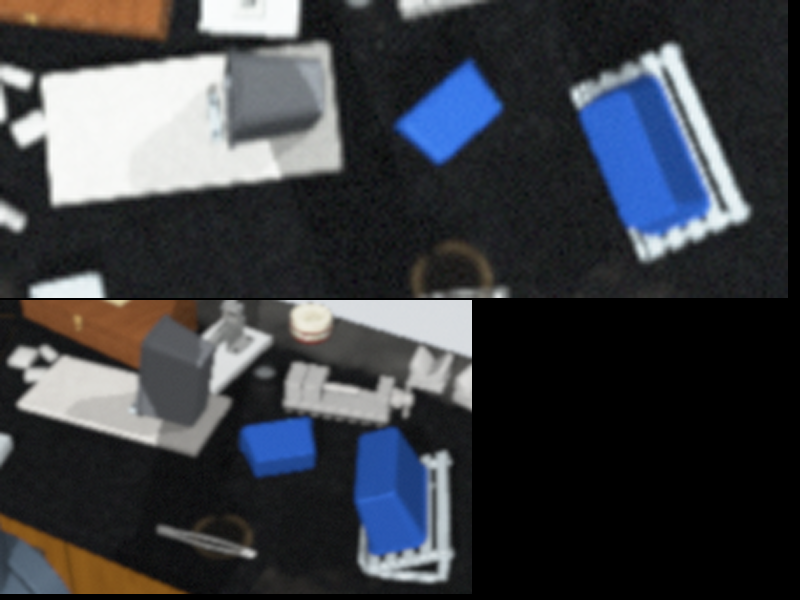

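The crop confirms it. The drainer bin is the large blue one, with its light closed end at crop (582–697, 80–235) and its dark side facing the drainer's back bar. The other blue bin, at (288,222), is visibly smaller. Next I'll work out positions.

```bash
python3 - <<'E'
from h import *
np.set_printoptions(precision=1,suppress=True)
t=load("top");s=load("scene")
P=lambda x,y:((x)/3.5+160-.36,y/3.5+190-.36)
Q=lambda x,y:(x/2.1+140-.26,(y-300)/2.1+155-.26)
c=np.array([onz(t,P(*p),12) for p in[(40,75),(328,42),(342,170),(52,205)]])
print("board",c,c.mean(0),[np.linalg.norm(c[i]-c[i-1]) for i in range(4)])
v=(c[0]-c[1])+(c[3]-c[2]);print("board y yaw",np.degrees(np.arctan2(v[1],v[0])))
# drainer back corners z=58, low corners z~32 (lip)
d=[onz(t,P(672,45),58),onz(t,P(746,215),58),onz(t,P(645,258),30),onz(t,P(573,92),30)]
print("drainer",np.array(d)); 
for i,j in((0,1),(3,2)): v=d[i]-d[j];print(np.linalg.norm(v),np.degrees(np.arctan2(v[1],v[0])))
# blue closed-end corners
for a,b in[((640,78),(392,429)),((582,105),(360,440)),((582,105),(357,495)),((638,235),(357,495)),((640,78),(360,440)),((697,210),(397,485))]:
    print("tri",a,b,tri(t,P(*a),s,Q(*b)))
# grey: top edge corners
for a,b in[((322,60),(200,335)),((228,50),(165,318)),((322,118),(213,352)),((230,145),(142,340)),((322,60),(213,352)),((322,118),(142,340))]:
    print("gtri",a,b,tri(t,P(*a),s,Q(*b)))
E
```

```text
board [[576.3 384.2  12. ]
 [606.  114.6  12. ]
 [484.8 101.2  12. ]
 [454.2 369.6  12. ]] [530.3 242.4  12. ] [np.float64(122.9860188421548), np.float64(271.1848848840699), np.float64(121.94603066643361), np.float64(270.12316063200143)]
board y yaw 96.39436593818282
drainer [[ 592.8 -203.5   58. ]
 [ 436.2 -266.2   58. ]
 [ 399.8 -177.1   30. ]
 [ 554.  -114.    30. ]]
168.63289787680313 21.818367264417727
166.6189874431529 22.24572775916231
tri (640, 78) (392, 429) (array([ 548.1, -156.8,  109.9]), np.float64(23.613687702654307))
tri (582, 105) (360, 440) (array([ 531.9, -114.2,   85.4]), np.float64(7.397827147692028))
tri (582, 105) (357, 495) (array([ 543.6, -117.5,  -16.4]), np.float64(19.533963863909452))
tri (638, 235) (357, 495) (array([ 414.1, -160.1,  113.7]), np.float64(3.3808867651839885))
tri (640, 78) (360, 440) (array([ 538.8, -141. ,   97.7]), np.float64(64.02312433578425))
tri (697, 210) (397, 485) (array([ 431.4, -204.7,  135.6]), np.float64(12.967140273662777))
gtri (322, 60) (200, 335) (array([559.2, 120.4, 147.2]), np.float64(21.663350641957372))
gtri (228, 50) (165, 318) (array([575.4, 195.2, 138. ]), np.float64(3.7141755933991134))
gtri (322, 118) (213, 352) (array([520.4, 102.5, 149.4]), np.float64(20.8770993469848))
gtri (230, 145) (142, 340) (array([494.2, 184.5, 156.8]), np.float64(10.76906769063897))
gtri (322, 60) (213, 352) (array([569.2, 116.6, 113.9]), np.float64(7.153571285706806))
gtri (322, 118) (142, 340) (array([489.9, 134.4, 182.3]), np.float64(64.51544711597741))
```

```bash
cat >> h.py <<'E'
np.set_printoptions(precision=1,suppress=True)
BO=np.array([530.3,242.4,0.]);yw=np.radians(96.4)
by=np.array([np.cos(yw),np.sin(yw),0]);bx=np.array([by[1],-by[0],0]);bz=np.array([0,0,1.])
B=np.c_[bx,by,bz]
def board(X): return B.T@(np.asarray(X)-BO)
def rel(p0,R0,tip,Rd,L=182):
    from scipy.spatial.transform import Rotation as r
    tcp=tip-L*Rd[:,2]
    return R0.T@(tcp-p0)/10, r.from_matrix(R0.T@Rd).as_rotvec(), tcp
E
python3 - <<'E'
from h import *
t=load("top");s=load("scene")
P=lambda x,y:((x)/3.5+160-.36,y/3.5+190-.36)
Q=lambda x,y:(x/2.1+140-.26,(y-300)/2.1+155-.26)
for n,p,z in[("mouth top",(228,50),152),("mouth top",(230,145),152),("closed top",(322,60),127),("closed top",(322,120),127),("rail?",(215,85),21),("rail",(215,143),21)]:
    print(n,board(onz(t,P(*p),z)))
for n,p,z in[("scene closed top",(213,352),127),("sc",(150+25,338),127),("sc mouth",(165,318),152)]: print(n,board(onz(s,Q(*p),z)))
dy=np.array([np.cos(np.radians(22)),np.sin(np.radians(22)),0]);dx=np.array([dy[1],-dy[0],0])
D=np.c_[dx,dy,bz]
do=sum([onz(t,P(672,45),58),onz(t,P(746,215),58),onz(t,P(645,258),30),onz(t,P(573,92),30)])/4
print("drainer o",do)
for p,z in[((582,105),96),((638,235),96),((640,78),116.5),((697,210),116.5)]:
    X=onz(t,P(*p),z);print(X,D.T@(X-do))
for p,z in[((357,495),96),((360,440),96),((392,429),116.5),((397,485),116.5)]:
    X=onz(s,Q(*p),z);print("sc",X,D.T@(X-do))
th=np.radians(30)
Rd=np.c_[by*np.cos(th)+bz*np.sin(th),np.zeros(3),by*np.sin(th)-bz*np.cos(th)];Rd[:,1]=np.cross(Rd[:,2],Rd[:,0])
print(Rd)
R0=np.array([[-.97,.241,0],[.241,.97,0],[0,0,-1]]);U=np.linalg.svd(R0);R0=U[0]@U[2]
print(rel(np.array([162.9,655.05,404.77]),R0,BO+B@[0,-165,107-5],Rd))
E
```

```text
mouth top [ 37.8 -54.9 152. ]
mouth top [-44.4 -48.3 152. ]
closed top [  24.  -133.1  127. ]
closed top [ -28.6 -127.3  127. ]
rail? [ 31.2 -26.8  21. ]
rail [-23.  -21.5  21. ]
scene closed top [   6.8 -133.9  127. ]
sc [ 16.2 -75.1 127. ]
sc mouth [ 20.7 -60.1 152. ]
drainer o [ 495.7 -190.2   44. ]
[ 532.2 -116.6   96. ] [-54.6  61.4  52. ]
[ 416.2 -163.6   96. ] [-54.4 -63.8  52. ]
[ 552.9 -166.5  116.5] [-0.6 61.9 72.5]
[ 436.1 -213.3  116.5] [ -0.9 -63.9  72.5]
sc [ 430.  -152.1   96. ] [-60.  -46.7  52. ]
sc [ 518.3 -115.7   96. ] [-60.6  48.9  52. ]
sc [ 533.  -149.9  116.5] [-23.4  49.6  72.5]
sc [ 446.3 -193.   116.5] [-15.9 -46.8  72.5]
[[-0.1  1.  -0.1]
 [ 0.9  0.1  0.5]
 [ 0.5 -0.  -0.9]]
(array([-54.5, -55.2,  14.5]), array([-0.3,  0.5,  1.2]), array([558.8, -12. , 259.6]))
```

```bash
python3 - <<'E'
from h import *
t=load("top")["img"][:,:,::-1];s=load("scene")["img"][:,:,::-1]
R=lambda a,k:cv2.resize(a,None,fx=k,fy=k,interpolation=cv2.INTER_CUBIC)
a=R(t[198:266,318:386],8)[:, :400] if 0 else R(t[198:266,318:384],6)   # 396x408
b=R(s[208:292,300:362],6) # 372x504
c=R(t[200:242,160:262],3.9)
o=np.zeros((600,800,3),np.uint8);o[:a.shape[0],:a.shape[1]]=a;o[:b.shape[0],400:400+b.shape[1]]=b;o[420:420+c.shape[0],:c.shape[1]]=c
for i in range(0,400,60): cv2.putText(o,str(i//6),(i,10),0,.35,(0,255,0));
cv2.imwrite("pics/crop1.png",o)
E
```

```text
(no output)
```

View pics/crop1.png

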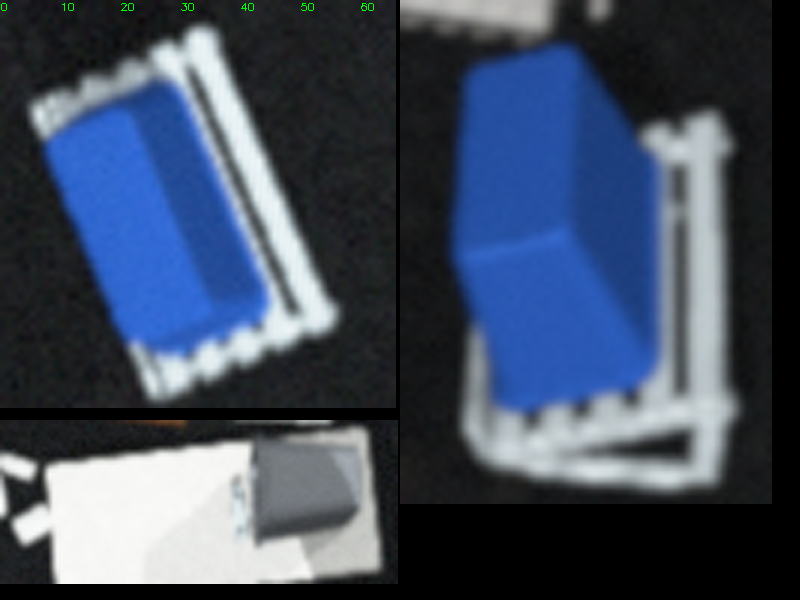

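The close crop shows the real closed face: (45,140), (125,110), (215,315), (135,340) in the top crop and (468,72), (573,45), (566,232), (457,257) in the scene crop. The dark strip on the right is the side wall, so I'll recompute.

```bash
python3 - <<'E'
from h import *
t=load("top");s=load("scene")
P=lambda x,y:(x/6+318-.42,y/6+198-.42)
Q=lambda x,y:((x-400)/6+300-.42,y/6+208-.42)
dy=np.array([np.cos(np.radians(22)),np.sin(np.radians(22)),0]);dx=np.array([dy[1],-dy[0],0]);D=np.c_[dx,dy,bz]
co=[onz(t,P(*p),z) for p,z in[((205,35),60),((325,325),60),((155,395),32),((38,100),32)]];do=sum(co)/4
print("drainer",np.array(co),do)
for i,j in((0,1),(3,2)): v=co[i]-co[j];print(np.linalg.norm(v),np.degrees(np.arctan2(v[1],v[0])))
X=[]
for a,b in[((45,140),(468,72)),((125,110),(573,45)),((215,315),(566,232)),((135,340),(457,257))]:
    x,e=tri(t,P(*a),s,Q(*b));X.append(x);print(x,e,D.T@(x-do))
X=np.array(X);print("c",X.mean(0))
for v in(X[0]-X[3],X[1]-X[2]):print(np.linalg.norm(v),np.degrees(np.arctan2(v[1],v[0])),v)
print((X[1]+X[2]-X[0]-X[3])/2)
E
```

```text
drainer [[ 589.4 -203.5   60. ]
 [ 433.9 -262.5   60. ]
 [ 399.5 -175.2   32. ]
 [ 559.2 -115.8   32. ]] [ 495.5 -189.2   46. ]
166.30103769156221 20.773610086964663
170.40901281698135 20.411563254225282
[ 527.7 -112.6   93.9] 3.2396989545581842 [-59.   58.5  47.9]
[ 540.3 -153.1  115.9] 1.2904709680259578 [-16.8  55.1  69.9]
[ 434.2 -195.6  117.1] 2.6779642561579746 [-17.1 -59.3  71.1]
[ 423.  -156.2   94.9] 4.704940558774467 [-57.8 -54.9  48.9]
c [ 481.3 -154.4  105.5]
113.41933565021974 22.5967486290138 [104.7  43.6  -1. ]
114.33013583915549 21.836162945890507 [106.1  42.5  -1.2]
[ 11.9 -39.9  22.1]
```

```bash
cat >> h.py <<'E'
def lean(th,yaw=yw):
    u=np.array([np.cos(yaw),np.sin(yaw),0]);th=np.radians(th)
    x=u*np.cos(th)+bz*np.sin(th);z=u*np.sin(th)-bz*np.cos(th);return np.c_[x,np.cross(z,x),z]
def show(tip,Rd,L=182,p0=None,R0=None):
    from rig import manip
    s=manip.read_state();p0=s["tcp_pos"] if p0 is None else p0;R0=s["orientation"] if R0 is None else R0
    a,b,c=rel(np.array(p0),np.array(R0),np.array(tip),Rd,L);print(np.round(a,2).tolist(),np.round(b,3).tolist(),"tcp",c)
E
python3 - <<'E'
from h import *
show(BO+B@[-2,-190,215],lean(30))
E
```

```text
[-55.2, -57.56, 3.22] [-0.319, 0.458, 1.186] tcp [559.6 -37.1 372.6]
```

>>> send_rows(commands=[[[-55.2,-57.6,3.2],[-0.319,0.458,1.186],1],[[-55.2,-57.6,3.2],[-0.319,0.458,1.186],1],[[-55.2,-57.6,3.2],[-0.319,0.458,1.186],1],[[-55.2,-57.6,3.2],[-0.319,0.458,1.186],1],[[-55.2,-57.6,3.2],[-0.319,0.458,1.186],1],[[-55.2,-57.6,3.2],[-0.319,0.458,1.186],1],[[-55.2,-57.6,3.2],[-0.319,0.458,1.186],1],[[-55.2,-57.6,3.2],[-0.319,0.458,1.186],1],[[-55.2,-57.6,3.2],[-0.319,0.458,1.186],1],[[-55.2,-57.6,3.2],[-0.319,0.458,1.186],1],[[-55.2,-57.6,3.2],[-0.319,0.458,1.186],1],[[-55.2,-57.6,3.2],[-0.319,0.458,1.186],1]])

```text
t: 1.6
tcp_pos: [536.1, 3.1, 374.5]
orientation: [[-0.097, 0.994, -0.056], [0.86, 0.111, 0.498], [0.501, 0.0, -0.865]]
wrist_force: [-0.2, 0.6, -0.0]
finger_gap: 0.2
```

```bash
python3 - <<'E'
from h import *
show(BO+B@[-2,-190,215],lean(30))
show(BO+B@[-2,-155,102],lean(30))
E
```

```text
[-3.78, 1.89, -1.97] [0.0, -0.002, 0.0] tcp [559.6 -37.1 372.6]
[-6.42, 1.89, 9.56] [0.0, -0.002, 0.0] tcp [555.7  -2.3 259.6]
```

>>> send_rows(commands=[[[-3.8,1.9,-2.0],[0,0,0],1],[[-6.4,1.9,9.5],[0,0,0],1],[[-6.4,1.9,9.5],[0,0,0],1],[[-6.4,1.9,9.5],[0,0,0],1],[[-6.4,1.9,9.5],[0,0,0],1]])

```text
t: 2.22
tcp_pos: [556.0, -1.5, 261.9]
orientation: [[-0.097, 0.994, -0.053], [0.86, 0.11, 0.498], [0.501, 0.003, -0.866]]
wrist_force: [0.0, -0.0, 0.5]
finger_gap: 0.7
```

```bash
python3 - <<'E'
from h import *
for y in(-155,-130,-100,-60,-30,-20):show(BO+B@[-2,y,102],lean(30))
f=grab("top");s=grab("scene")
R=lambda a,k:cv2.resize(a[:,:,::-1],None,fx=k,fy=k,interpolation=cv2.INTER_CUBIC)
o=np.vstack([R(f["img"][180:260,160:320],4.5)[:,:720],R(s["img"][140:260,140:300],4.5)[:240,:720]*1])
a=R(f["img"][185:255,165:305],4);b=R(s["img"][150:240,150:290],4)
o=np.zeros((600,560,3),np.uint8);o[:280]=a;o[280:]=b[:320]
cv2.imwrite("pics/p5.png",o)
E
```

```text
[-0.18, -0.04, 0.16] [0.003, -0.001, 0.0] tcp [555.7  -2.3 259.6]
[1.98, -0.04, 1.41] [0.003, -0.001, 0.0] tcp [552.9  22.6 259.6]
[4.58, -0.05, 2.91] [0.003, -0.001, 0.0] tcp [549.6  52.4 259.6]
[8.04, -0.05, 4.92] [0.003, -0.001, 0.0] tcp [545.1  92.1 259.6]
[10.64, -0.06, 6.42] [0.003, -0.001, 0.0] tcp [541.8 121.9 259.6]
[11.5, -0.06, 6.92] [0.003, -0.001, 0.0] tcp [540.7 131.9 259.6]
```

View pics/p5.png

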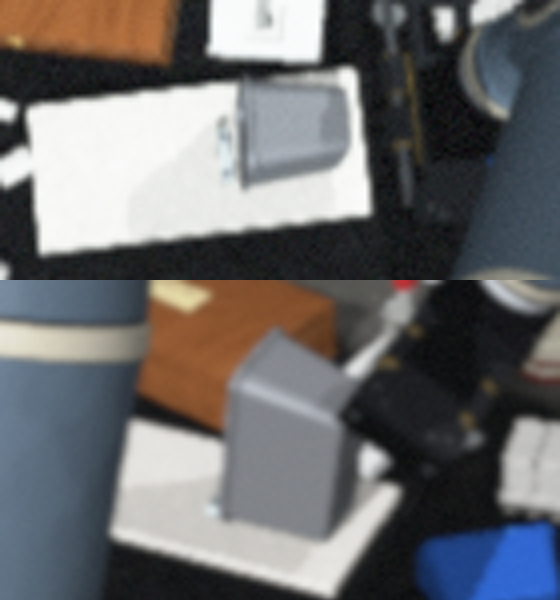

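The tool tip sits behind the closed end, clear of the bin: the bin is at (295,130) in the top crop and the finger at (405,190). The bin is still upright and I can push now.

>>> send_rows(commands=[[[1.3,0,0.75],[0,0,0],1],[[2.17,0,1.25],[0,0,0],1],[[3.03,0,1.75],[0,0,0],1],[[3.9,0,2.25],[0,0,0],1],[[4.76,0,2.75],[0,0,0],1],[[5.63,0,3.25],[0,0,0],1],[[6.5,0,3.75],[0,0,0],1],[[7.36,0,4.25],[0,0,0],1],[[8.23,0,4.75],[0,0,0],1],[[9.1,0,5.25],[0,0,0],1]])

```text
t: 3.58
tcp_pos: [543.1, 104.8, 260.1]
orientation: [[-0.097, 0.994, -0.057], [0.86, 0.112, 0.498], [0.501, -0.001, -0.865]]
wrist_force: [-0.4, -0.1, 0.4]
finger_gap: 0.6
```

```bash
python3 - <<'E'
from h import *
from rig import manip
st=manip.read_state();print(board(st["tcp_pos"]+182*st["orientation"][:,2]),st["wrist_force"])
f=grab("top");s=grab("scene")
R=lambda a,k:cv2.resize(a[:,:,::-1],None,fx=k,fy=k,interpolation=cv2.INTER_CUBIC)
a=R(f["img"][185:255,165:305],4);b=R(s["img"][150:240,150:290],4)
o=np.zeros((600,560,3),np.uint8);o[:280]=a;o[280:]=b[:320]
cv2.imwrite("pics/p6.png",o)
E
```

```text
[ -2.8 -46.9 102.6] [-0.4 -0.1  0.4]
```

View pics/p6.png

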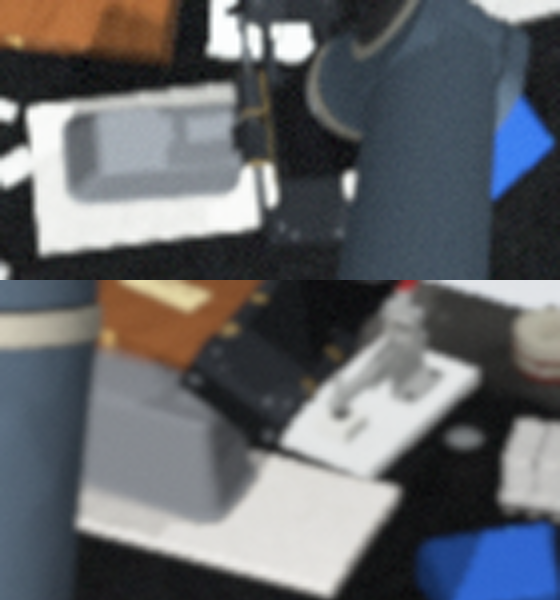

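```bash
cat >> h.py <<'E'
dy=np.array([np.cos(np.radians(22.2)),np.sin(np.radians(22.2)),0]);dx=np.array([dy[1],-dy[0],0])
bza=bz*np.cos(np.radians(24))-dx*np.sin(np.radians(24))
GB=np.array([481.3,-154.4,105.5])-10*bza
RG=np.c_[dy,np.cross(-bza,dy),-bza]
E
python3 - <<'E'
from h import *
from rig import manip
print(manip.read_state()["q"],RG)
show(BO+B@[-2,-90,220],lean(30))
show(GB+110*bza,RG,164)
show(GB+70*bza,RG,164)
E
```

```text
[-22.5  27.7  18.2 113.9 -51.1  53.   37.1] [[ 0.9  0.3  0.2]
 [ 0.4 -0.8 -0.4]
 [ 0.   0.4 -0.9]]
[2.13, 0.04, -12.33] [-0.002, -0.002, 0.002] tcp [548.5  62.3 377.6]
[-8.44, -12.0, -14.89] [-0.694, -0.716, 1.166] tcp [440.7 -55.  346.7]
[-11.63, -11.56, -12.51] [-0.694, -0.716, 1.166] tcp [446.9 -70.  310.1]
```

>>> send_rows(commands=[[[-2,0,-3.5],[0,0,0],1],[[1,0,-10],[0,0,0],1],[[-8.4,-12,-15],[-0.694,-0.716,1.166],0],[[-8.4,-12,-15],[-0.694,-0.716,1.166],0],[[-8.4,-12,-15],[-0.694,-0.716,1.166],0],[[-8.4,-12,-15],[-0.694,-0.716,1.166],0],[[-8.4,-12,-15],[-0.694,-0.716,1.166],0],[[-8.4,-12,-15],[-0.694,-0.716,1.166],0],[[-8.4,-12,-15],[-0.694,-0.716,1.166],0],[[-8.4,-12,-15],[-0.694,-0.716,1.166],0],[[-8.4,-12,-15],[-0.694,-0.716,1.166],0],[[-8.4,-12,-15],[-0.694,-0.716,1.166],0]])

```text
t: 5.18
tcp_pos: [440.8, -55.9, 348.0]
orientation: [[0.926, 0.346, 0.154], [0.378, -0.845, -0.378], [-0.001, 0.408, -0.913]]
wrist_force: [0.5, 0.1, 0.4]
finger_gap: 85.5
```

```bash
python3 - <<'E'
from h import *
from rig import manip
print(manip.read_state()["q"])
show(GB+110*bza,RG,164)
f=grab("top");s=grab("scene")
R=lambda a,k:cv2.resize(a[:,:,::-1],None,fx=k,fy=k,interpolation=cv2.INTER_CUBIC)
a=R(f["img"][190:265,160:380],3.5);b=R(s["img"][150:290,140:360],2.3)
o=np.zeros((600,770,3),np.uint8);o[:a.shape[0]]=a[:,:770];o[265:265+b.shape[0],:b.shape[1]]=b
cv2.imwrite("pics/p7.png",o)
E
```

```text
[-52.2  10.3  53.7 127.1  22.2  39.4 -83.7]
[0.03, -0.14, 0.08] [0.001, 0.0, 0.001] tcp [440.7 -55.  346.7]
```

View pics/p7.png

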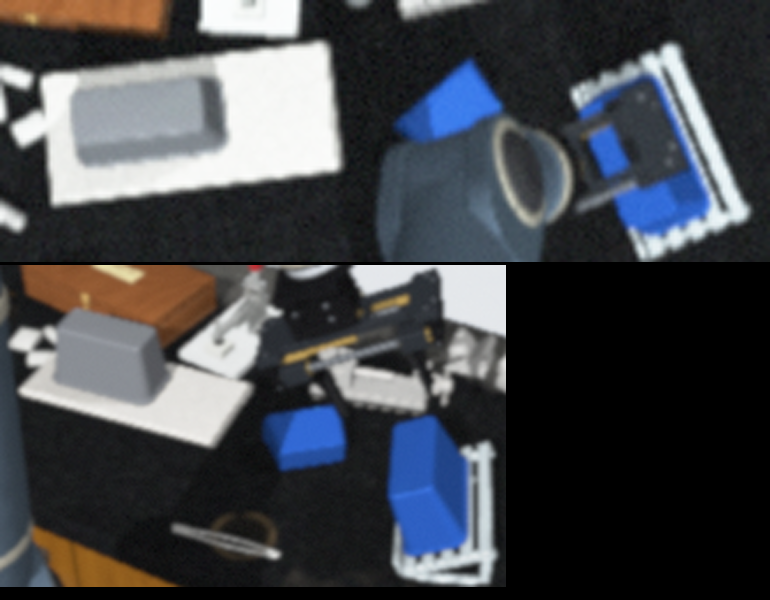

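The grey bin now lies flat and mouth down on the board at (150,120), parallel to it, and the open gripper is lined up over the blue bin. Next I go down and grip.

>>> send_rows(commands=[[[0,-0.1,4],[0,0,0],0],[[0,-0.1,7.5],[0,0,0],0],[[0,-0.1,10],[0,0,0],0],[[0,-0.1,11],[0,0,0],0],[[0,-0.1,11],[0,0,0],0]])

```text
t: 5.9
tcp_pos: [457.2, -98.0, 247.4]
orientation: [[0.927, 0.342, 0.153], [0.375, -0.847, -0.378], [0.0, 0.408, -0.913]]
wrist_force: [-0.0, -0.3, -0.1]
finger_gap: 87.1
```

>>> send_rows(commands=[[[0,0,0],[0,0,0],1],[[0,0,0],[0,0,0],1],[[0,0,0],[0,0,0],1],[[0,0,0],[0,0,0],1],[[0,0,0],[0,0,0],1],[[0,0,0],[0,0,0],1]], newtons=25)

```text
t: 6.65
tcp_pos: [457.3, -96.9, 247.5]
orientation: [[0.927, 0.343, 0.153], [0.376, -0.846, -0.377], [0.0, 0.407, -0.913]]
wrist_force: [-2.1, 4.8, 6.2]
finger_gap: 56.0
```

```bash
python3 - <<'E'
from h import *
from rig import manip
s=manip.read_state();print(s["wrist_force"],s["moment"])
show(GB,RG,164)
# grey bin closed face/outline in top view (from before)
f=load("top");c=load("scene")
P=lambda x,y:((x)/3.5+160-.36,y/3.5+190-.36)
h=cv2.cvtColor(f["img"],cv2.COLOR_RGB2HSV);g=f["img"].astype(int)
m=((g.max(2)<190)&(g.min(2)>85)&(g.max(2)-g.min(2)<40)).astype(np.uint8)
m[:,:174]=0;m[:,232:]=0;m[:208]=0;m[245:]=0
k=max(cv2.findContours(m,cv2.RETR_EXTERNAL,cv2.CHAIN_APPROX_NONE)[0],key=cv2.contourArea)
print(cv2.contourArea(k),cv2.minAreaRect(k),cv2.boundingRect(k))
for n,p,z in[("c",(74,95),92),("c",(200,78),92),("c",(208,130),92),("c",(82,147),92),("rim",(225,150),14),("rim",(85,165),14)]:print(n,onz(f,P(*p),z),board(onz(f,P(*p),z)))
Q=lambda x,y:(x/2.3+140-.3,(y-265)/2.3+150-.3)
for p in[(70,312),(160,330),(146,357),(55,343)]:print("sc",board(onz(c,Q(*p),92)))
E
```

```text
[-2.1  4.8  6.2] [ 1.   0.7 -0.1]
[0.05, -0.08, 0.1] [0.001, 0.0, -0.002] tcp [457.6 -96.4 246.2]
927.0 ((202.20362854003906, 223.76495361328125), (23.345111846923828, 44.168495178222656), 83.41805267333984) (180, 211, 45, 27)
c [544.9 335.5  92. ] [24.9 90.9 92. ]
c [559.5 223.8  92. ] [ 26.9 -21.7  92. ]
c [512.6 216.   92. ] [-20.5 -24.2  92. ]
c [498.2 327.3  92. ] [-22.4  87.9  92. ]
rim [504.1 210.   14. ] [-29.7 -29.3  14. ]
rim [491.  339.6  14. ] [-28.2 101.   14. ]
sc [13.9 95.  92. ]
sc [ 22.2 -26.7  92. ]
sc [-32.7 -36.2  92. ]
sc [-49.2  78.5  92. ]
```

>>> send_rows(commands=[[[0,0,-1],[0,0,0],1],[[0,0,-3],[0,0,0],1],[[0,0,-6],[0,0,0],1],[[0,0,-9],[0,0,0],1],[[0,0,-11],[0,0,0],1],[[0,0,-11],[0,0,0],1]])

```text
t: 7.4
tcp_pos: [440.5, -55.5, 348.6]
orientation: [[0.926, 0.343, 0.157], [0.377, -0.847, -0.376], [0.004, 0.407, -0.913]]
wrist_force: [0.5, 0.2, -2.0]
finger_gap: 56.1
```

```bash
python3 - <<'E'
from h import *
from rig import manip
s=manip.read_state();print(s["wrist_force"],s["moment"],s["finger_gap"],s["q"])
show(BO+B@[0,36,240],lean(0),164)
f=grab("top");c=grab("scene")
R=lambda a,k:cv2.resize(a[:,:,::-1],None,fx=k,fy=k,interpolation=cv2.INTER_CUBIC)
a=R(f["img"][200:250,168:262],6);b=R(c["img"][160:230,140:240],4)
d=R(c["img"][180:295,270:365],2)
o=np.zeros((600,800,3),np.uint8);o[:300,:564]=a;o[310:590,:400]=b;o[310:540,410:600]=d
cv2.imwrite("pics/p8.png",o)
E
```

```text
[ 0.5  0.2 -2. ] [0.6 0.4 0. ] 56.117517879881824 [-54.6  10.6  56.6 127.2  21.1  39.  -82.7]
[20.54, -23.05, -16.25] [0.361, 0.268, -1.277] tcp [526.3 278.2 404. ]
```

View pics/p8.png

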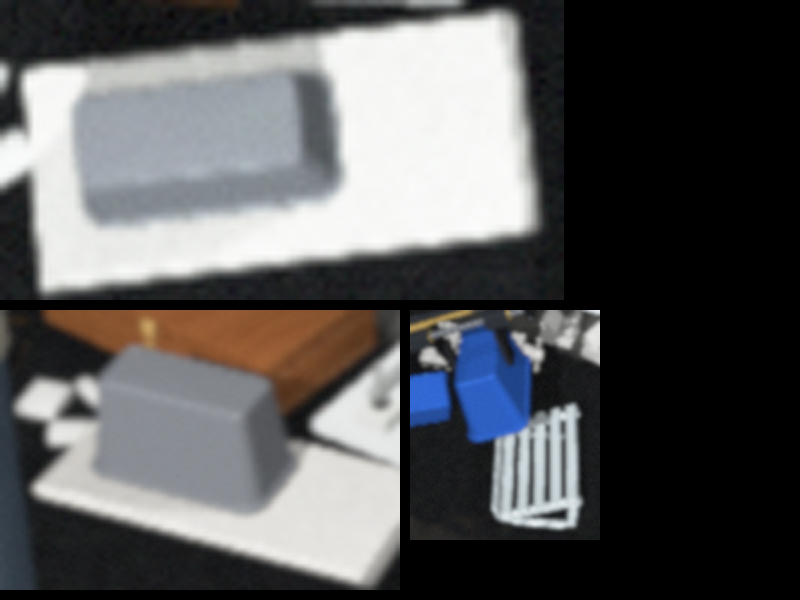

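The blue bin is off the drainer and the slats are empty, with about 2 N of weight on the wrist. In the top crop the grey closed face has corners at about (77,95), (290,72), (300,165), (88,185).

```bash
python3 - <<'E'
from h import *
f=load("top");c=load("scene")
P=lambda x,y:(x/6+168-.42,y/6+200-.42)
Q=lambda x,y:(x/4+140-.38,(y-310)/4+160-.38)
b=[board(onz(f,P(*p),12)) for p in[(22,72),(510,10),(540,232),(42,292)]];print("board",sum(b)/4,b)
T=[(77,95),(290,72),(300,165),(88,185)];S=[(125,345),(270,378),(238,412),(105,380)]
A=np.array([board(onz(f,P(*p),92)) for p in T]);print(A,A.mean(0))
for p,q in zip(T,S):
    x,e=tri(f,P(*p),c,Q(*q));print(board(x),e)
r=[board(onz(f,P(*p),15)) for p in[(342,190),(97,225)]];print("rim",r)
E
```

```text
board [-0.1  0.3 12. ] [array([ 59.8, 135.3,  12. ]), array([  62.6, -133. ,   12. ]), array([ -61.2, -135.9,   12. ]), array([-61.6, 134.7,  12. ])]
[[ 29.3  91.7  92. ]
 [ 28.3 -19.2  92. ]
 [-20.9 -19.5  92. ]
 [-18.3  90.1  92. ]] [ 4.6 35.8 92. ]
[27.5 95.9 89.4] 8.67564276382522
[ 28.  -18.   90.4] 2.1976950231173964
[-21.8 -19.2  95.4] 1.7304743437948376
[-17.9  90.5  89.9] 0.17146221928550723
rim [array([-26. , -31.9,  15. ]), array([-29.2, 101.5,  15. ])]
```

>>> send_rows(commands=[[[20.5,-23,-16.3],[0.361,0.268,-1.277],1],[[20.5,-23,-16.3],[0.361,0.268,-1.277],1],[[20.5,-23,-16.3],[0.361,0.268,-1.277],1],[[20.5,-23,-16.3],[0.361,0.268,-1.277],1],[[20.5,-23,-16.3],[0.361,0.268,-1.277],1],[[20.5,-23,-16.3],[0.361,0.268,-1.277],1],[[20.5,-23,-16.3],[0.361,0.268,-1.277],1],[[20.5,-23,-16.3],[0.361,0.268,-1.277],1],[[20.5,-23,-16.3],[0.361,0.268,-1.277],1],[[20.5,-23,-16.3],[0.361,0.268,-1.277],1],[[20.5,-23,-16.3],[0.361,0.268,-1.277],1]])

```text
t: 8.88
tcp_pos: [526.6, 277.4, 402.4]
orientation: [[-0.11, 0.994, -0.003], [0.994, 0.11, -0.003], [-0.003, -0.004, -1.0]]
wrist_force: [-0.5, -0.1, -2.3]
finger_gap: 55.7
```

```bash
python3 - <<'E'
from h import *
from rig import manip
st=manip.read_state();print("grasp",board(st["tcp_pos"]+164*st["orientation"][:,2]))
f=grab("top");c=grab("scene")
R=lambda a,k:cv2.resize(a[:,:,::-1],None,fx=k,fy=k,interpolation=cv2.INTER_CUBIC)
a=R(f["img"][195:250,155:250],6);b=R(c["img"][120:230,130:250],2.4)
o=np.zeros((600,600,3),np.uint8);o[:330,:570]=a;o[335:335+264,:288]=b
cv2.imwrite("pics/p9.png",o)
E
```

```text
grasp [ -0.4  34.7 238.4]
```

View pics/p9.png

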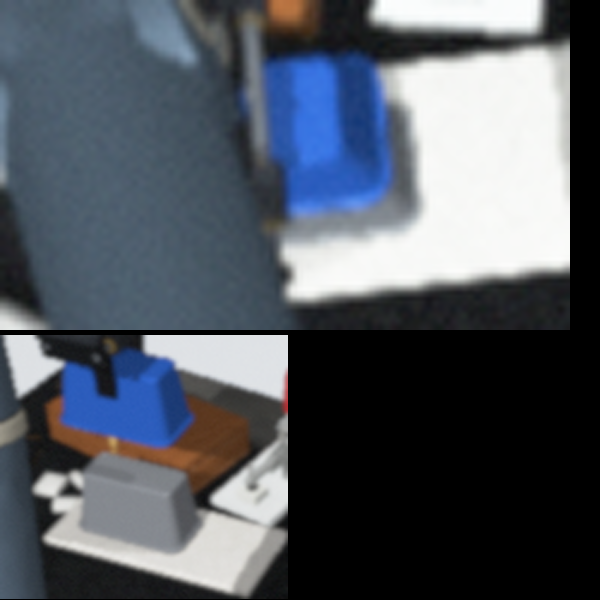

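The blue bin hangs level above the grey one. Its right rim edge is near (388,130) in the crop and the grey one's is near (415,170). I'll compare the rim edges with the calibration.

```bash
python3 - <<'E'
from h import *
f=load("top");c=load("scene")
P=lambda x,y:(x/6+155-.42,y/6+195-.42);Q=lambda x,y:(x/2.4+130-.3,(y-335)/2.4+120-.3)
for n,p,z in[("blue right",(385,90),170),("blue right",(389,170),170),("blue bottom",(310,214),168),("blue bottom",(350,208),168),("grey right",(410,120),15),("grey right",(418,200),15),("grey bottom",(310,238),15),("grey bottom",(380,228),15)]:print(n,board(onz(f,P(*p),z)))
for n,p,z in[("blue R bottom",(168,445),168),("blue L bottom",(62,418),168),("blue far R",(193,413),168),("grey R",(183,552),14),("grey L",(80,525),14),("grey far R",(201,517),14)]:print(n,board(onz(c,Q(*p),z)))
E
```

```text
blue right [ 19.5 -37.1 170. ]
blue right [-20.6 -35.2 170. ]
blue bottom [-37.4   5.8 168. ]
blue bottom [-36.8 -14.  168. ]
grey right [ 29.4 -32.   15. ]
grey right [-15.  -31.9  15. ]
grey bottom [-28.7  28.2  15. ]
grey bottom [-27.8  -9.9  15. ]
blue R bottom [-27.6 -30.2 168. ]
blue L bottom [-25.5 106.6 168. ]
blue far R [ 40.2 -26.5 168. ]
grey R [-27.2 -35.   14. ]
grey L [-28.4 105.   14. ]
grey far R [ 40.9 -24.5  14. ]
```

>>> send_rows(commands=[[[0,0.45,2],[0,0,0],1],[[0.05,0.45,5],[0,0,0],1],[[0.05,0.45,7],[0,0,0],1],[[0.05,0.45,8],[0,0,0],1],[[0.05,0.45,8.8],[0,0,0],1],[[0.05,0.45,9.4],[0,0,0],1],[[0.05,0.45,9.8],[0,0,0],1],[[0.05,0.45,9.8],[0,0,0],1]])

```text
t: 9.98
tcp_pos: [530.8, 278.2, 304.9]
orientation: [[-0.11, 0.994, -0.003], [0.994, 0.11, -0.002], [-0.002, -0.003, -1.0]]
wrist_force: [-0.4, 1.1, -2.7]
finger_gap: 55.7
```

>>> send_rows(commands=[[[0,0,0.5],[0,0,0],1],[[0,0,1],[0,0,0],1],[[0,0,1.5],[0,0,0],1],[[0,0,2],[0,0,0],1],[[0,0,2],[0,0,0],1]])

```text
t: 10.6
tcp_pos: [530.5, 278.1, 284.3]
orientation: [[-0.11, 0.994, -0.004], [0.994, 0.11, -0.003], [-0.003, -0.004, -1.0]]
wrist_force: [0.3, 0.1, -1.8]
finger_gap: 56.0
```

>>> send_rows(commands=[[[0,0,0.4],[0,0,0],1],[[0,0,0.8],[0,0,0],1],[[0,0,1.1],[0,0,0],1],[[0,0,1.3],[0,0,0],1],[[0,0,1.3],[0,0,0],1]])

```text
t: 11.22
tcp_pos: [530.6, 278.5, 271.9]
orientation: [[-0.111, 0.994, -0.003], [0.994, 0.11, -0.002], [-0.002, -0.003, -1.0]]
wrist_force: [-0.7, 1.7, -0.6]
finger_gap: 55.8
```

>>> send_rows(commands=[[[0,0,0.15],[0,0,0],1],[[0,0,0.25],[0,0,0],1],[[0,0,0.25],[0,0,0],1]])

```text
t: 11.6
tcp_pos: [530.6, 278.5, 269.6]
orientation: [[-0.111, 0.994, -0.002], [0.994, 0.111, -0.002], [-0.001, -0.003, -1.0]]
wrist_force: [-0.8, 2.8, 0.7]
finger_gap: 55.5
```

>>> send_rows(commands=[[[0.1,0,0.15],[0,0,0],1],[[0.1,0,0.2],[0,0,0],1],[[0.1,0,0.2],[0,0,0],1]])

```text
t: 11.98
tcp_pos: [530.5, 279.0, 267.3]
orientation: [[-0.11, 0.994, -0.003], [0.994, 0.11, -0.003], [-0.002, -0.003, -1.0]]
wrist_force: [-0.8, 1.7, 2.9]
finger_gap: 56.3
```

>>> send_rows(commands=[[[0.0,0,0.1],[0,0,0],1],[[0.0,0,0.15],[0,0,0],1],[[0.0,0,0.15],[0,0,0],1]])

```text
t: 12.35
tcp_pos: [530.5, 279.0, 266.3]
orientation: [[-0.11, 0.994, -0.003], [0.994, 0.11, -0.002], [-0.002, -0.003, -1.0]]
wrist_force: [-3.1, 0.9, 5.8]
finger_gap: 55.7
```

>>> send_rows(commands=[[[0.0,-0.1,0.1],[0,0,0],1],[[0.0,-0.1,0.15],[0,0,0],1],[[0.0,-0.1,0.15],[0,0,0],1]])

```text
t: 12.72
tcp_pos: [530.1, 278.9, 266.0]
orientation: [[-0.11, 0.994, -0.001], [0.994, 0.11, -0.002], [-0.001, -0.001, -1.0]]
wrist_force: [-3.7, -0.8, 11.8]
finger_gap: 55.9
```

```bash
python3 - <<'E'
from h import *
from rig import manip
st=manip.read_state();print("grasp",board(st["tcp_pos"]+164*st["orientation"][:,2]),st["wrist_force"],st["moment"])
f=grab("top");c=grab("scene")
R=lambda a,k:cv2.resize(a[:,:,::-1],None,fx=k,fy=k,interpolation=cv2.INTER_CUBIC)
a=R(c["img"][150:240,140:260],5)
cv2.imwrite("pics/p10.png",a)
E
```

```text
grasp [  3.6  36.  102. ] [-3.7 -0.8 11.8] [0.  0.7 0.3]
```

View pics/p10.png

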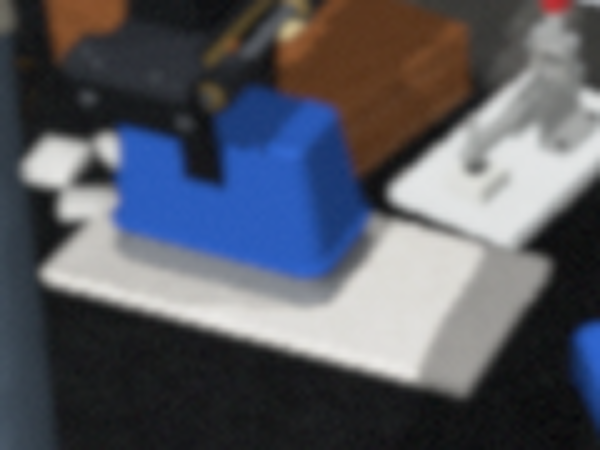

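The blue bin is down over the grey one, with an even grey rim strip showing below it. The height is 102 mm as expected and the push was about 12 N. I'll ease off, let go and go straight up.

>>> send_rows(commands=[[[0,0,-0.15],[0,0,0],1],[[0,0,-0.15],[0,0,0],0],[[0,0,-0.15],[0,0,0],0],[[0,0,-0.15],[0,0,0],0],[[0,0,-0.15],[0,0,0],0],[[0,0,-0.15],[0,0,0],0],[[0,0,-3],[0,0,0],0],[[0,0,-7],[0,0,0],0],[[0,0,-7],[0,0,0],0]])

```text
t: 13.95
tcp_pos: [530.9, 279.3, 337.6]
orientation: [[-0.11, 0.994, 0.003], [0.994, 0.11, 0.001], [0.001, 0.003, -1.0]]
wrist_force: [0.4, 0.1, -0.4]
finger_gap: 86.9
```

```bash
python3 - <<'E'
from h import *
from rig import manip
st=manip.read_state();print(st["wrist_force"],st["finger_gap"])
f=grab("top");c=grab("scene")
R=lambda a,k:cv2.resize(a[:,:,::-1],None,fx=k,fy=k,interpolation=cv2.INTER_CUBIC)
cv2.imwrite("pics/p11.png",R(c["img"][160:240,140:260],6)[:, :720])
E
```

```text
[ 0.4  0.1 -0.4] 86.94376926887841
```

View pics/p11.png

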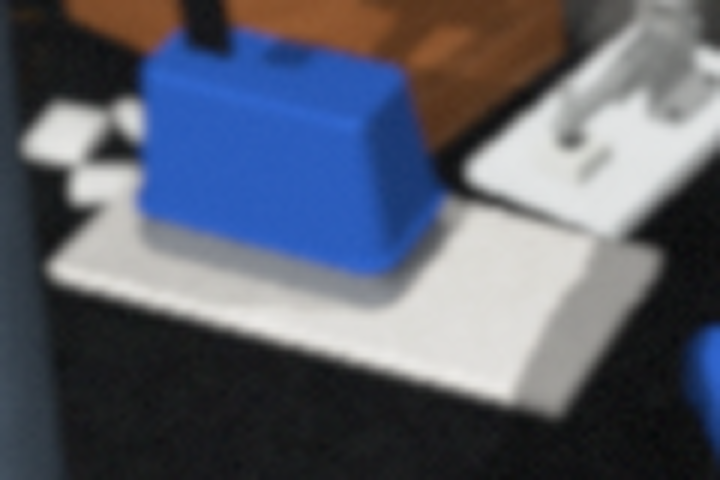

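Released: the grey strip under the blue rim is about 30 px at both ends, (145,212→245) and (375,273→303), so the stack is level. One light press with shut fingers at the centre will confirm it is seated.

>>> send_rows(commands=[[[0,0,0],[0,0,0],1],[[0,0,0],[0,0,0],1],[[0,0,0],[0,0,0],1],[[0,0,0],[0,0,0],1],[[0,0,0],[0,0,0],1],[[0,0,2.5],[0,0,0],1],[[0,0,3.7],[0,0,0],1],[[0,0,4.1],[0,0,0],1],[[0,0,4.1],[0,0,0],1]])

```text
t: 15.18
tcp_pos: [530.7, 279.1, 295.0]
orientation: [[-0.11, 0.994, 0.0], [0.994, 0.11, -0.001], [-0.001, 0.0, -1.0]]
wrist_force: [0.5, 0.4, 6.6]
finger_gap: 5.6
```

>>> send_rows(commands=[[[0,0,0.1],[0,0,0],1],[[0,0,0.2],[0,0,0],1],[[0,0,0.3],[0,0,0],1],[[0,0,0.3],[0,0,0],1]])

```text
t: 15.68
tcp_pos: [531.5, 279.1, 294.9]
orientation: [[-0.109, 0.994, 0.003], [0.994, 0.109, 0.001], [0.001, 0.003, -1.0]]
wrist_force: [-2.7, -3.0, 20.7]
finger_gap: 0.5
```

>>> send_rows(commands=[[[0,0,-0.6],[0,0,0],1],[[0,0,-4],[0,0,0],1],[[0,0,-9],[0,0,0],1],[[0,-3,-14],[0,0,0],1],[[-15,-6,-14],[0,0,0],1],[[-20,-6,-14],[0,0,0],1],[[-25,-6,-14],[0,0,0],1],[[-25,-6,-14],[0,0,0],1],[[-25,-6,-14],[0,0,0],1]])

```text
t: 16.8
tcp_pos: [497.4, 18.7, 431.5]
orientation: [[-0.1, 0.995, -0.002], [0.995, 0.1, -0.003], [-0.003, -0.003, -1.0]]
wrist_force: [1.4, 1.7, 0.6]
finger_gap: 0.6
```

```bash
python3 - <<'E'
from h import *
f=grab("top");c=grab("scene")
R=lambda a,k:cv2.resize(a[:,:,::-1],None,fx=k,fy=k,interpolation=cv2.INTER_CUBIC)
a=R(f["img"][120:300,90:400],1.9);b=R(c["img"][165:235,140:260],3.5)
o=np.zeros((600,600,3),np.uint8);o[:342,:589]=a[:,:589];o[350:595,:420]=b[:245]
cv2.imwrite("pics/p12.png",o)
E
```

```text
(no output)
```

View pics/p12.png

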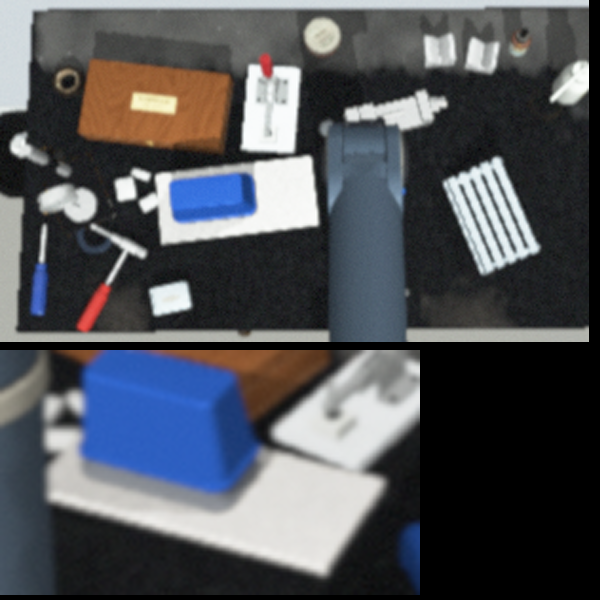

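The stack stands level on the board at (212,197), parallel to it. The drainer is empty, nothing else I can see has moved, and the arm is clear.

```bash
python3 -c "
from rig import job_done
print(job_done())"
```

```text
the job is handed in; nothing more can be done
None
```

I tipped the grey bin over the stop rail so it lies flat and mouth down on the board. I then lifted the larger blue bin off the drainer, nested it mouth down over the grey one and let go. The job was handed in at about 17 s on the robot's clock.

**Last checks**
- **Seating:** the gripper stopped at 102 mm, the height expected for a fully nested bin. I seated it at about 12 N. A second press with shut fingers reached about 21 N, above the 5–15 N suggested but well under the 40 N jam limit. The blue bin's top then measured about 113 mm against 112 mm expected.
- **Level:** the last pictures show the stack level and parallel to the board, with an even strip of the grey rim at both ends.
- **Surroundings:** the drainer is empty, the arm touches nothing, and the bystanders in view look unmoved. The small blue bin was mostly hidden by the arm in the last picture.

**Disagreements:** the two cameras and the rim and closed-end readings put the grey bin's position up to about 5 mm apart. The tapered fit took this up, with only about 3–4 N of sideways force.

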